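# Open the push-latch bench cabinet

## Task

Open the front door of the wider of the two small bench cabinets, where the crucibles are kept. It is a push-to-release door without a handle: press it inward at the round mark near its free edge until the catch lets go, then back away so that it swings wide open by itself. Leave the narrow cabinet shut and the conical flask standing where it is.

Things in the scene. Friction and masses are not known exactly. Their poses are not given: they have to be found in the camera images.
- wide_door (a joint): White door, 170 mm wide, 11 mm proud of the front of the WIDE cabinet; hinge upright at the robot's right (-y), opens toward the robot. Rad: 0 shut, negative pressed in, 1.4 fully open. Pressing it in 6 mm or more at the round mark (about 2 N; hard stop at 7 to 8 mm) frees the catch for good; a spring (1 N) then swings it open in 2 s, sweeping 175 mm before the cabinet, once nothing is in its way.
- wide_door_pad (a point): Centre of the round mark (26 mm across, 1.5 mm proud) on the wide door's outer face: press here. 95 mm above the worktop, 35 mm below the cabinet's top, 24 mm from the door's free (left, +y) edge. x points into the cabinet (pressing direction), y along the door from hinge to free edge, z up; moves with the door. The cabinet is a fixed grey box 190 mm wide, 120 deep, 130 high.
- narrow_door (a joint): The same kind of door on the NARROW cabinet (fixed grey box 120 mm wide, 120 deep, 130 high): 0 shut, negative pressed in, 1.4 open. Stays shut. One cabinet stands left of the blue heating mantle, the other right of it; which is which changes. Both face the robot within about 15 degrees.
- conical_flask: Bystander: loose clear conical flask, 77 mm across at the foot, 113 mm high, standing on the worktop between the cabinets, in front of the heating mantle; origin at the centre of its underside, z up.

How it is judged:
By the outcome, as a careful person would: the job done as asked, in the order asked, and still so for the second after the job is handed in, with the robot touching nothing.
It also fails if it takes over 35 s, if anything falls off the work surface, if the arm or the gripper's body presses on something with over 40 N, if the wrist force passes 120 N, or if a joint passes its speed limit or range.

## Robot

A 6-joint arm with a two-finger parallel gripper is mounted at the origin on a cart in front of the work surface, level with it; the furniture and walls round the work are solid. World frame = base frame: x ahead of the robot, y to its left, z up, the work surface at z = 0. Lengths are in m, angles in degrees, forces in N, time in s.
With the tool pointing down it reaches from about 0.375 to 0.9 m from the base axis. Payload 3.1 kg.
Tool frame: the origin (TCP) lies midway between the tips of the shut fingers; the grasp point (between the pads) lies 19 mm behind it; z points along the fingers, y is the line along which they close (so a half turn about z gives the same grasp; the last joint's range is limited). The gripper opens to 87 mm and grips with 3 to 60 N. Pads are 19 mm wide; open, the fingers measure 117 mm over their backs; the gripper's body (75 mm by 190 mm) begins 51 mm behind the grasp point.
Start: joints at [-10.227, 30.224, 82.088, -0, 67.689, -10.227], TCP at [0.625, 0, 0.223] pointing down, gripper open.
Joint ranges: [-176.69, 176.69], [-43.24, 126.21], [12.49, 139.97], [-82, 262], [0, 151.66], [-163.58, 163.58]. Speed limits (degrees/s): [159.86, 159.86, 180, 180, 180, 180].

## Interface

Orientations are given as [roll, pitch, yaw] about the fixed x, y, z axes, in that order (R = Rz(yaw) Ry(pitch) Rx(roll)).
In Python, from cell import env, viewer, job gives the robot as it stands.
- The arm moves only by the tool step_arm, never from a script. Its argument "motion" is a list of rows, each a list of 7 numbers: the turn, a rotation vector about the tool's x, y, z scaled (see below), then the shift along the tool's x, y, z scaled (see below), then the finger opening in mm, from 0 to 87. A call has 1 to 10 rows; each row is the pose to reach, as a shift and turn from the pose commanded when the call began, along the tool's axes at that moment; what a row does not reach only later rows make up. The controller multiplies each number of a shift by 1 m and each number of a turn by 1.5 rad. A row lasts 1/10 s, in which the tool goes at most 50 mm and 8.59 degrees, less where a joint would pass 70% of its speed; a pose out of reach is approached as far as the arm can. A call with a number of a shift or a turn outside -1 to 1 is refused whole. A call with a gripper value outside its range is refused whole. The fingers move at their own pace and stop on an object; "newtons" is the grip in N (left out, the last holds). Time passes only in rows, so rows that repeat a pose let the fingers close. It gives the time, the measured TCP pose, the force, the opening and the grip force at its end, in the units of the state.
- env.get_obs(): the state, without advancing time (a new reading comes with each control period).
- viewer.capture(name): name is "scene" or "side" or "wrist"; returns a dict with "frame" (400x640x3 uint8, red, green, blue), "range_z" (400x640 float32, m along the optical axis (not along the pixel's ray), 0 where there is no reading), "fx", "fy", "cx", "cy" (pixels), "origin" and "attitude" of the camera in the world. Camera axes: x right, y down, z forward; pixel columns grow to the right and rows downward; lengths in m; the calibration is good to about 2 mm. The wrist camera is an equidistant fisheye: a pixel r from the principal point sees the ray r / f radians off the axis. A picture is of the moment at which its call begins.
- job.close_job(): hands the job in; it is judged then, once.
The state is a dict: "clock": time; "q": joint angles; "qd": joint speeds; "joint_efforts": joint torques, N m; "eef_pos": TCP position; "ee_rot": TCP orientation; "contact_force": force on the tool from outside, world axes, zero at the start; "ft_torque": the same for the moment, N m; "grip_width": finger opening in m; "gripper_force": force on a finger pad.
Only numpy, scipy, OpenCV 4.12 (cv2) and the standard library are available. Lean on these libraries where they do the work, as an engineer would, in place of code of your own. Each camera call takes 0.05 s, during which the arm holds its last target. There are 200 camera calls.

## Working session

There is one attempt and no reset: what is moved stays moved. The work goes in short steps, Python scripts to look and compute and a tool call to move; the robot and the scene stay as the last step left them, time stands still between calls to the robot, and variables do not carry over. Pictures are saved under pics/ and viewed, at most 10 in all, crops included, and the job is handed in when it is done.

Besides the shell and the picture viewer there is one more tool, called after "Emit:" as name([rows], argument=value, ...), one row to a line, values as JSON. step_arm: Moves the arm, as the interface text tells. Shifts and turns lie within -1 to 1; 1 stands for 1 m of shift or 1.5 rad of turn. Its arguments: {"type":"object","properties":{"motion":{"type":"array","items":{"type":"array","items":{"type":"number"}}},"newtons":{"type":"number"}},"required":["motion"]}

```bash
mkdir -p pics
python3 - <<'E'
from cell import env,viewer,job
import cv2,numpy as np
for n in ("scene","side"):
    c=viewer.capture(n); cv2.imwrite(f"pics/{n}0.png",c["frame"][:,:,::-1])
    np.savez(f"{n}0.npz",**c)
    print(n,c["fx"],c["cx"],c["cy"],c["origin"],np.array(c["attitude"]).round(3).tolist())
print(env.get_obs())
E
```

```text
scene 419.86722812255584 316.8775864877988 197.27912154995857 [-0.00189261 -1.01127851  0.95935258] [-130.429, 1.17, -26.883]
side 431.302344098823 322.95860812504793 201.40946252747358 [-0.09741229 -1.01770138  1.04949303] [-131.86, -0.926, -29.621]
{'clock': 0.1, 'q': array([-1.02263933e+01,  3.02726164e+01,  8.21490072e+01,  1.08538321e-04,
        6.76878921e+01, -1.02279521e+01]), 'qd': array([-0.05501194, -0.10495107, -0.17899344,  0.04497804,  0.14724459,
       -0.05630235]), 'joint_efforts': array([-3.02360622e-04, -4.40987206e+01, -1.77151054e+01,  6.34850166e-02,
        5.34114777e-02, -3.85449334e-05]), 'eef_pos': array([6.24350450e-01, 1.57042570e-04, 2.21680653e-01]), 'ee_rot': array([-1.79892242e+02, -1.95448715e-02,  9.00014991e+01]), 'contact_force': array([-0.23915379,  0.54533826, -0.2136523 ]), 'ft_torque': array([ 0.02415366, -0.01794453,  0.02946166]), 'gripper_force': 0.0, 'grip_width': 0.08684156246427388}
```

View pics/scene0.png

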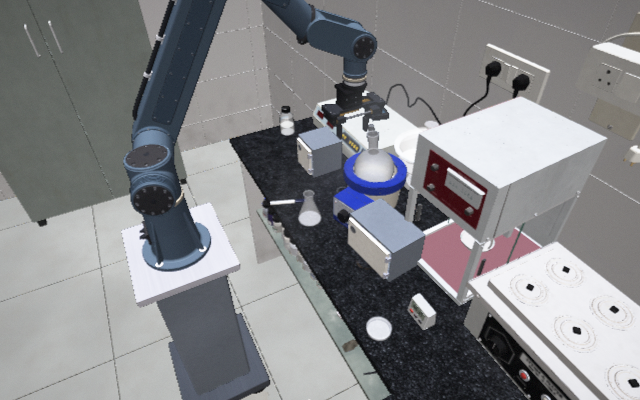

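View pics/side0.png

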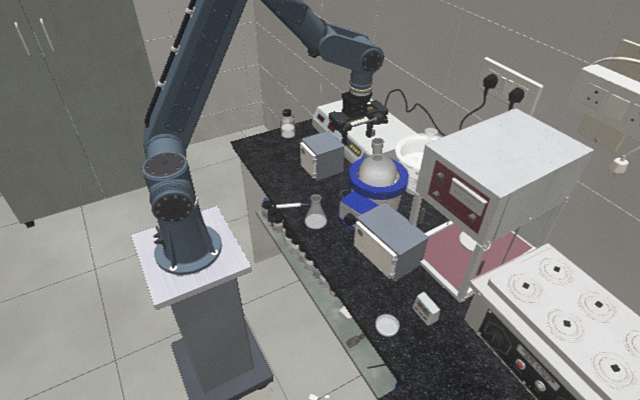

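The wide cabinet is the right one (scene ~(385,238), side ~(390,240)). The narrow one is at (318,150), and the flask is at (310,210).

```bash
cat > h.py <<'E'
import numpy as np
from scipy.spatial.transform import Rotation as R
def pts(c):
    z=c["range_z"]; v,u=np.mgrid[:z.shape[0],:z.shape[1]]
    p=np.stack([(u-c["cx"])/c["fx"]*z,(v-c["cy"])/c["fy"]*z,z],-1)
    return p@R.from_euler("xyz",c["attitude"],degrees=True).as_matrix().T+c["origin"]
E
python3 - <<'E'
import numpy as np,cv2
from h import pts
ims=[]
for n,(x,y) in (("scene",(290,170)),("side",(295,180))):
    c=np.load(n+"0.npz"); f=c["frame"][y:y+120,x:x+145,::-1]
    ims.append(cv2.resize(f,None,fx=2.75*2,fy=2.75*2,interpolation=cv2.INTER_CUBIC)[:590])
    P=pts(c)
    top=(P[...,2]>.115)&(P[...,2]<.14)
    m=np.zeros(top.shape,bool); m[y:y+120,x:x+145]=True
    print(n,"worktop z",np.median(P[(abs(P[...,2])<.03)][:,2]))
    for name,box in (("R",(slice(185,290),slice(335,440))),("L",(slice(120,185),slice(290,345)))):
        Q=P[box][(P[box][...,2]>.12)&(P[box][...,2]<.14)]
        r=cv2.minAreaRect((Q[:,:2]*1000).astype(np.float32))
        print(name,len(Q),np.median(Q[:,2]),r,(cv2.boxPoints(r)).round().tolist())
    cv2.imwrite(f"pics/{n}c.png",ims[-1])
E
```

```text
scene worktop z 0.00025823341512110076
R 2503 0.12946416082465906 ((560.2323608398438, -295.46466064453125), (291.85467529296875, 203.73818969726562), 62.43489074707031) [[402.0, -378.0], [583.0, -472.0], [718.0, -213.0], [537.0, -119.0]]
L 700 0.12971761692023653 ((577.3011474609375, 66.76597595214844), (130.99302673339844, 318.9833679199219), 0.11785373091697693) [[511.0, 226.0], [512.0, -93.0], [643.0, -93.0], [642.0, 226.0]]
side worktop z 0.0011853629499614105
R 2308 0.1306884021253948 ((568.3468017578125, -284.694580078125), (324.14508056640625, 204.32772827148438), 64.51632690429688) [[406.0, -387.0], [591.0, -475.0], [730.0, -182.0], [546.0, -94.0]]
L 681 0.13073148865443807 ((580.6151733398438, 161.4388427734375), (133.84609985351562, 130.99386596679688), 1.8313506841659546) [[512.0, 225.0], [516.0, 94.0], [650.0, 98.0], [645.0, 229.0]]
```

View pics/scenec.png

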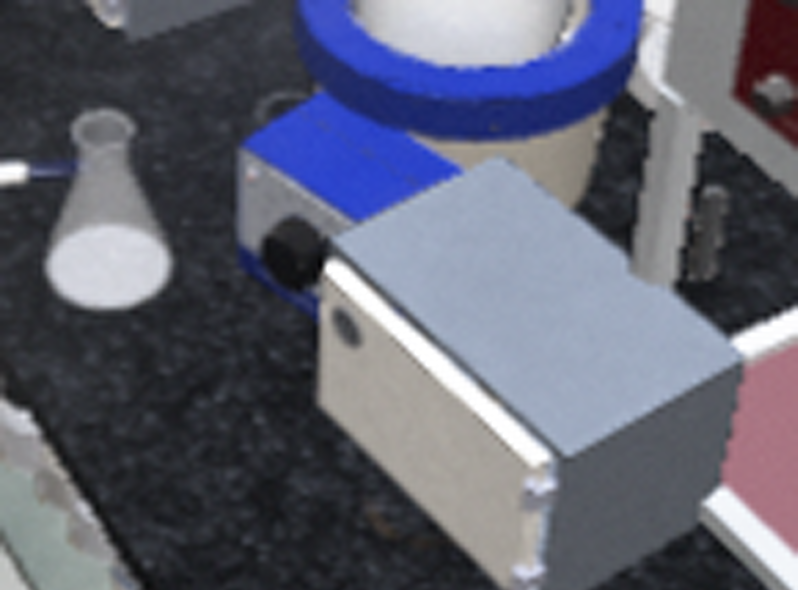

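View pics/sidec.png

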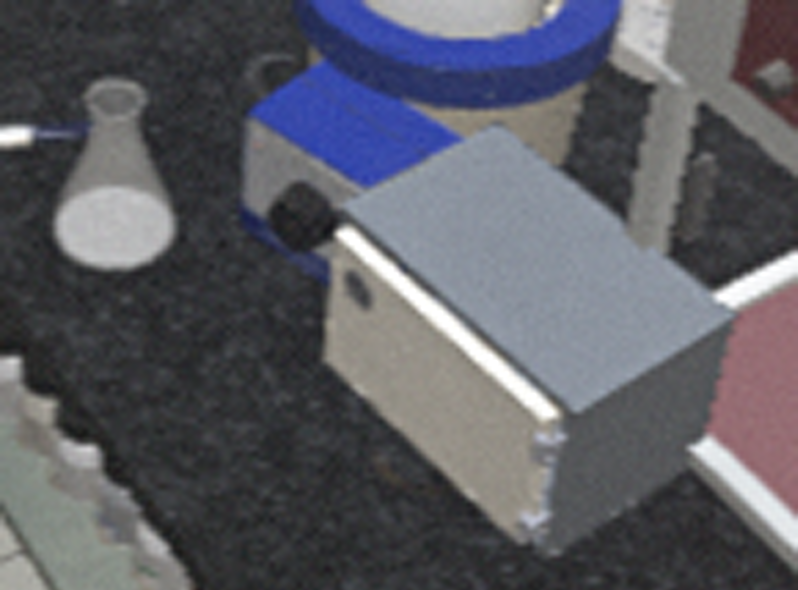

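Both crops show the wide door with its hinges on the right. The round mark is at scene crop (347,327), which is pixel (353.1,229.5). In the side crop it is at (356,290), pixel (359.7,232.7). The control box's knob is just to the left of the cabinet.

Run:
```python
import numpy as np,cv2
from h import pts,R
rays=[]
for n,x,y,(u0,v0) in (("scene",290,170,(353.1,229.5)),("side",295,180,(359.7,232.7))):
    c=np.load(n+"0.npz"); f=c["frame"].astype(int); P=pts(c)
    # dark mark centroid inside the door
    w=f[int(v0)-4:int(v0)+6,int(u0)-4:int(u0)+5].sum(2)
    d=(w<w.max()*.75)
    cc=d*1.0; vv,uu=np.mgrid[int(v0)-4:int(v0)+6,int(u0)-4:int(u0)+5]
    g=f.sum(2)
    print(w.tolist())
    M=R.from_euler("xyz",c["attitude"],degrees=True).as_matrix()
    r=M@np.array([(u0-c["cx"])/c["fx"],(v0-c["cy"])/c["fy"],1]); rays.append((c["origin"],r/np.linalg.norm(r)))
    # door face plane: beige pixels
    m=np.zeros(g.shape,np.uint8)
    cv2.fillPoly(m,[np.array([(352,236),(385,262),(380,268),(352,242)]) if n=="scene" else np.array([(358,239),(388,262),(384,270),(358,244)])],1)
    Q=P[m>0]; q0=np.median(Q,0); Q=Q[np.linalg.norm(Q-q0,axis=1)<.12]; q0=Q.mean(0)
    nrm=np.linalg.svd(Q-q0)[2][2]; nrm*=np.sign(nrm[0])
    print(n,"face",q0.round(4),nrm.round(4),"yaw",np.degrees(np.arctan2(nrm[1],nrm[0])),"res",np.std((Q-q0)@nrm))
    hit=c["origin"]+r*((q0-c["origin"])@nrm)/(r@nrm); print("mark on plane",hit.round(4),"range pt",np.median(P[int(v0)-1:int(v0)+2,int(u0)-1:int(u0)+2].reshape(-1,3),0).round(4))
    box=(slice(185,280),slice(345,430)); B=f[box]; T=P[box]
    gm=(T[...,2]>.118)&(T[...,2]<.14)&(B[...,2]-B[...,0]<60)&(B[...,0]<190)
    k,l,s,_=cv2.connectedComponentsWithStats(gm.astype(np.uint8)); i=1+s[1:,4].argmax()
    rr=cv2.minAreaRect((T[l==i][:,:2]*1000).astype(np.float32)); print("top",rr,cv2.boxPoints(rr).round().tolist())
    # flask
    fm=P[(slice(185,230),slice(295,330))]; fq=fm[(fm[...,2]>.015)&(fm[...,2]<.13)]; print("flask",np.median(fq,0))
A=sum(np.eye(3)-np.outer(r,r) for o,r in rays); b=sum((np.eye(3)-np.outer(r,r))@o for o,r in rays)
print("triang",np.linalg.solve(A,b))
```

```text
[[508, 471, 431, 457, 476, 492, 660, 750, 760], [516, 380, 279, 343, 446, 490, 490, 659, 747], [512, 344, 208, 204, 327, 454, 491, 499, 598], [495, 360, 229, 213, 204, 381, 473, 496, 504], [487, 417, 290, 220, 208, 268, 426, 492, 497], [481, 448, 340, 239, 216, 213, 370, 475, 495], [485, 478, 424, 310, 226, 203, 327, 456, 489], [488, 481, 479, 398, 305, 258, 337, 467, 493], [483, 491, 489, 479, 445, 403, 451, 489, 490], [478, 487, 485, 481, 484, 481, 481, 478, 492]]
scene face [ 0.4768 -0.3494  0.0622] [0.9925 0.122  0.0105] yaw 7.010201830141901 res 0.001092181123034053
mark on plane [ 0.4677 -0.2784  0.0968] range pt [ 0.4668 -0.2787  0.0991]
top ((548.4766235351562, -328.2303466796875), (131.4138946533203, 192.3740234375), 6.682906627655029) [[472.0, -240.0], [494.0, -431.0], [625.0, -416.0], [603.0, -225.0]]
flask [ 0.40959523 -0.09979111  0.05254956]
[[382, 461, 430, 425, 413, 414, 431, 595, 730], [363, 424, 384, 290, 311, 393, 412, 443, 601], [366, 449, 343, 218, 221, 310, 405, 422, 444], [353, 443, 361, 233, 191, 217, 357, 423, 436], [359, 452, 393, 283, 221, 215, 278, 381, 429], [381, 431, 388, 310, 241, 219, 209, 332, 424], [396, 440, 424, 401, 311, 219, 200, 308, 413], [410, 429, 433, 420, 395, 307, 236, 321, 431], [411, 426, 429, 421, 436, 394, 347, 383, 423], [408, 429, 438, 433, 438, 437, 429, 438, 431]]
side face [ 0.4789 -0.3474  0.0563] [0.9926 0.1203 0.0182] yaw 6.91130315187305 res 0.0013793685577189688
mark on plane [ 0.4699 -0.2794  0.0962] range pt [ 0.4699 -0.2756  0.0958]
top ((550.760498046875, -330.50628662109375), (130.436767578125, 195.66073608398438), 7.086727619171143) [[474.0, -241.0], [498.0, -436.0], [628.0, -420.0], [603.0, -225.0]]
flask [ 0.41052961 -0.10151913  0.05255539]
triang [ 0.45335962 -0.30082019  0.12354285]
```

```bash
cat > rel.py <<'E'
import numpy as np
from h import R
def rel(p0,r0,p1,M1):
    A=R.from_euler("xyz",r0,degrees=True)
    return np.r_[(A.inv()*M1).as_rotvec()/1.5, A.inv().apply(np.array(p1)-p0)].round(4)
def tool(yaw,tilt): # tool x = press dir (yaw deg), z tips forward by tilt
    return R.from_euler("z",yaw,degrees=True)*R.from_euler("x",180,degrees=True)*R.from_euler("y",tilt,degrees=True)
E
python3 - <<'E'
import numpy as np
from h import pts
from rel import *
from cell import env
P=np.concatenate([pts(np.load(n+"0.npz")).reshape(-1,3) for n in("scene","side")])
# max height map in 5 cm cells
for x in np.arange(.3,.75,.05):
    print(round(x,2),[int(1000*max([0,*P[(abs(P[:,0]-x)<.025)&(abs(P[:,1]-y)<.025),2]])) for y in np.arange(.1,-.5,-.05)])
o=env.get_obs(); p,r=o["eef_pos"],o["ee_rot"]; M=tool(7,30)
print(M.as_matrix().round(2))
n=np.array([.9925,.12,0]); pad=np.array([.469,-.2785,.096])
for q in ([.42,-.1,.25],[.40,-.28,.22]): print(q,rel(p,r,q,M))
print("pre",pad-.05*n)
E
```

```text
0.3 [690, 0, 713, 0, 0, 0, 0, 0, 0, 0, 0, 0]
0.35 [6, 709, 714, 9, 7, 6, 7, 6, 6, 6, 6, 5]
0.4 [6, 656, 712, 114, 116, 24, 7, 7, 8, 7, 9, 6]
0.45 [7, 673, 700, 605, 114, 53, 93, 126, 124, 117, 6, 6]
0.5 [129, 636, 650, 615, 114, 120, 119, 138, 136, 137, 135, 134]
0.55 [136, 611, 394, 607, 156, 156, 154, 134, 136, 136, 136, 133]
0.6 [135, 594, 567, 587, 278, 279, 164, 135, 136, 421, 421, 421]
0.65 [134, 576, 567, 568, 281, 280, 174, 0, 0, 421, 421, 421]
0.7 [109, 337, 339, 337, 206, 202, 156, 3, 4, 422, 420, 421]
[[ 0.86  0.12  0.5 ]
 [ 0.11 -0.99  0.06]
 [ 0.5   0.   -0.87]]
[0.42, -0.1, 0.25] [-0.2536  0.286   0.9417 -0.1001 -0.2044 -0.028 ]
[0.4, -0.28, 0.22] [-0.2536  0.286   0.9417 -0.2802 -0.2244  0.002 ]
pre [ 0.419375 -0.2845    0.096   ]
```

Emit:
step_arm([
  [0,0,0,0,-0.04,-0.01,0],
  [0,0,0,0,-0.08,-0.02,0],
  [0,0,0,0,-0.12,-0.03,0],
  [0,0,0,0,-0.16,-0.03,0],
  [0,0,0,-0.02,-0.19,-0.03,0],
  [0,0,0.1,-0.06,-0.21,-0.03,0],
  [0,0,0.2,-0.1,-0.22,-0.03,0],
  [0,0,0.3,-0.14,-0.22,-0.03,0],
  [0,0,0.4,-0.18,-0.22,-0.03,0],
  [0,0,0.5,-0.22,-0.22,-0.03,0],
])

```text
clock: 1.1
eef_pos: [0.4044, -0.2214, 0.2525]
ee_rot: [-180.0, -0.0, 46.7]
contact_force: [1.3, 0.2, 0.1]
grip_width: 0.015
gripper_force: 0.0
```

Run:
```python
from rel import *
from cell import env
o=env.get_obs(); print(o["clock"],o["eef_pos"],o["ee_rot"],o["q"],o["contact_force"])
print(rel(o["eef_pos"],o["ee_rot"],[.41,-.2855,.2],tool(7,30)))
```

```text
1.1 [ 0.40442608 -0.22137734  0.25249119] [-1.79983146e+02 -9.57368681e-03  4.66516274e+01] [-4.26334268e+01  1.52146808e+01  1.02589747e+02  1.10584936e-02
  6.22123054e+01  7.09787593e-01] [1.28892005 0.18062464 0.14722426]
[-0.121   0.3349  0.4505 -0.0428  0.0481  0.0525]
```

Emit:
step_arm([
  [-0.02,0.05,0.07,-0.01,0.01,0,0],
  [-0.04,0.1,0.14,-0.02,0.02,0,0],
  [-0.06,0.15,0.21,-0.03,0.03,0,0],
  [-0.08,0.2,0.28,-0.04,0.04,0.01,0],
  [-0.1,0.26,0.35,-0.043,0.048,0.02,0],
  [-0.11,0.3,0.41,-0.043,0.048,0.04,0],
  [-0.121,0.335,0.45,-0.043,0.048,0.05,0],
  [-0.121,0.335,0.45,-0.043,0.048,0.05,0],
  [-0.121,0.335,0.45,-0.043,0.048,0.05,0],
])

```text
clock: 2.0
eef_pos: [0.4106, -0.2843, 0.2025]
ee_rot: [180.0, -30.0, 7.4]
contact_force: [1.0, -0.8, -0.3]
grip_width: 0.0003
gripper_force: 0.0
```

Run:
```python
from rel import *
from cell import env,viewer
import cv2
o=env.get_obs(); print(o["clock"],o["eef_pos"],o["ee_rot"],o["q"],o["contact_force"])
print(rel(o["eef_pos"],o["ee_rot"],[.4195,-.2845,.098],tool(7,30)))
w=viewer.capture("wrist"); cv2.imwrite("pics/w1.png",w["frame"][:,:,::-1]); print(w["origin"],w["attitude"],w["fx"],w["cx"],w["cy"])
np.savez("w1.npz",**w)
```

```text
2.0 [ 0.41063599 -0.28433093  0.20248009] [179.99381069 -29.96048881   7.44747109] [-65.66103427  19.39260567 116.8164732   44.00418702  43.45657834
 -15.71534223] [ 0.98330571 -0.79253221 -0.33072188]
[-0.0025  0.0005  0.0045 -0.0446  0.0013  0.0949]
[ 0.39737593 -0.2855727   0.38152533] [-1.66636039e+02 -3.18285192e-02 -8.25285020e+01] 309.70691628693146 313.31798318669394 199.05648128595288
```

View pics/w1.png

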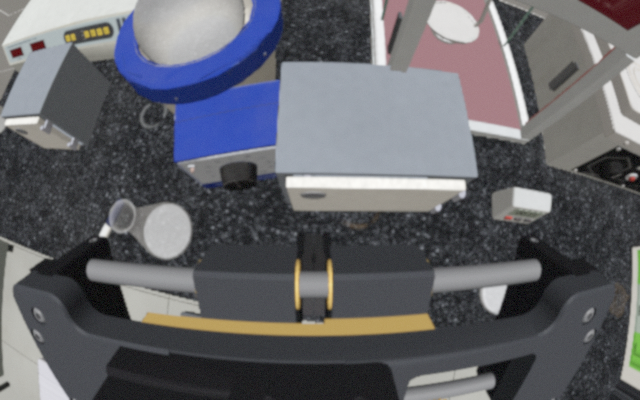

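The wrist view shows the mark at about (313,196) and the fingertips at (315,240), in line with it. The flask at (160,228) is clear.

Emit:
step_arm([
  [0,0,0,-0.016,0,0.034,0],
  [0,0,0,-0.032,0,0.068,0],
  [0,0,0,-0.048,0.001,0.101,0],
  [0,0,0,-0.048,0.001,0.101,0],
  [0,0,0,-0.035,0.001,0.108,0],
  [0,0,0,-0.022,0.001,0.116,0],
  [0,0,0,-0.022,0.001,0.116,0],
  [0,0,0,-0.022,0.001,0.116,0],
])

```text
clock: 2.85
eef_pos: [0.4504, -0.2807, 0.0931]
ee_rot: [179.7, -30.1, 7.7]
contact_force: [0.7, -0.8, -0.2]
grip_width: 0.0005
gripper_force: 0.0
```

Emit:
step_arm([
  [0,0,0,0.003,0,0.002,0],
  [0,0,0,0.006,0,0.004,0],
  [0,0,0,0.009,0,0.005,0],
  [0,0,0,0.009,0,0.005,0],
])

```text
clock: 3.25
eef_pos: [0.46, -0.2789, 0.0914]
ee_rot: [179.9, -30.0, 7.5]
contact_force: [0.0, -0.1, 0.1]
grip_width: 0.0007
gripper_force: 0.0
```

Emit:
step_arm([
  [0,0,0,0.0015,0,0.001,0],
  [0,0,0,0.0026,0,0.0015,0],
  [0,0,0,0.0026,0,0.0015,0],
])

```text
clock: 3.55
eef_pos: [0.4626, -0.2784, 0.0911]
ee_rot: [180.0, -30.0, 7.4]
contact_force: [-1.1, -0.2, 1.2]
grip_width: 0.0004
gripper_force: 0.7
```

Emit:
step_arm([
  [0,0,0,0.0013,0,0.0008,0],
  [0,0,0,0.0026,0,0.0015,0],
  [0,0,0,0.0026,0,0.0015,0],
])

```text
clock: 3.85
eef_pos: [0.4658, -0.278, 0.0912]
ee_rot: [180.0, -30.0, 7.5]
contact_force: [-1.1, -0.1, -0.2]
grip_width: 0.0
gripper_force: 0.6
```

Emit:
step_arm([
  [0,0,0,0.001,0,0.0006,0],
  [0,0,0,0.002,0,0.0012,0],
  [0,0,0,0.002,0,0.0012,0],
])

```text
clock: 4.15
eef_pos: [0.4681, -0.2778, 0.0912]
ee_rot: [179.9, -30.0, 7.5]
contact_force: [-1.2, -1.2, -0.2]
grip_width: 0.0002
gripper_force: 0.7
```

Emit:
step_arm([
  [0,0,0,0.001,0,0.0006,0],
  [0,0,0,0.0015,0,0.0009,0],
  [0,0,0,0.0015,0,0.0009,0],
])

```text
clock: 4.45
eef_pos: [0.4696, -0.2777, 0.0911]
ee_rot: [179.9, -30.0, 7.4]
contact_force: [-4.0, -0.7, 0.5]
grip_width: 0.0004
gripper_force: 1.7
```

Emit:
step_arm([
  [0,0,0,0.0008,0,0.0005,0],
  [0,0,0,0.0013,0,0.0008,0],
  [0,0,0,0.0013,0,0.0008,0],
])

```text
clock: 4.75
eef_pos: [0.4709, -0.2776, 0.0911]
ee_rot: [179.9, -30.0, 7.4]
contact_force: [-5.6, -2.0, 1.9]
grip_width: 0.0004
gripper_force: 2.7
```

Emit:
step_arm([
  [0,0,0,-0.03,0,-0.017,0],
  [0,0,0,-0.052,0,-0.03,0],
  [0,0,0,-0.045,0,-0.07,0],
  [0,0,0,-0.025,0,-0.11,0],
  [0,0,0,0.0,0,-0.15,0],
  [0,0,0,0.025,0,-0.19,0],
  [0,0,0,0.025,0,-0.19,0],
  [0,0,0,0.025,0,-0.19,0],
])

```text
clock: 5.55
eef_pos: [0.3989, -0.2865, 0.2695]
ee_rot: [179.8, -30.1, 7.6]
contact_force: [0.5, -0.3, 0.1]
grip_width: 0.0004
gripper_force: 0.0
```

Emit:
step_arm([
  [0,0,0,0,0,0,0],
  [0,0,0,0,0,0,0],
  [0,0,0,0,0,0,0],
  [0,0,0,0,0,0,0],
  [0,0,0,0,0,0,0],
  [0,0,0,0,0,0,0],
  [0,0,0,0,0,0,0],
  [0,0,0,0,0,0,0],
  [0,0,0,0,0,0,0],
  [0,0,0,0,0,0,0],
])

```text
clock: 6.55
eef_pos: [0.3985, -0.2867, 0.2683]
ee_rot: [180.0, -30.0, 7.4]
contact_force: [-0.3, -0.3, 0.6]
grip_width: 0.0008
gripper_force: 0.0
```

Emit:
step_arm([
  [0,0,0,0,0,0,0],
  [0,0,0,0,0,0,0],
  [0,0,0,0,0,0,0],
  [0,0,0,0,0,0,0],
  [0,0,0,0,0,0,0],
  [0,0,0,0,0,0,0],
  [0,0,0,0,0,0,0],
  [0,0,0,0,0,0,0],
  [0,0,0,0,0,0,0],
  [0,0,0,0,0,0,0],
])

```text
clock: 7.55
eef_pos: [0.3985, -0.2867, 0.2682]
ee_rot: [180.0, -30.0, 7.4]
contact_force: [0.4, -0.5, 0.2]
grip_width: 0.0006
gripper_force: 0.0
```

Run:
```python
from cell import viewer,env
import cv2
f=viewer.capture("scene")["frame"][:,:,::-1]; cv2.imwrite("pics/s2.png",cv2.resize(f[100:300,220:470],None,fx=3,fy=3))
print(env.get_obs()["contact_force"])
```

```text
[-0.30251958  0.51211402  0.41196408]
```

View pics/s2.png

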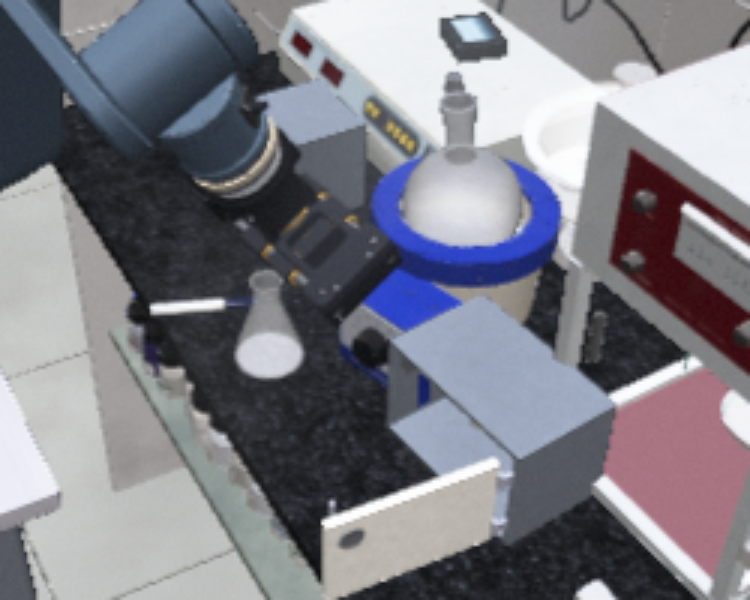

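The wide door has swung out, with the mark at (352,538). The flask is upright at (268,330) and the narrow cabinet is shut. I'll wait another second for the door to settle, then hand in.

Emit:
step_arm([
  [0,0,0,0,0,0,0],
  [0,0,0,0,0,0,0],
  [0,0,0,0,0,0,0],
  [0,0,0,0,0,0,0],
  [0,0,0,0,0,0,0],
  [0,0,0,0,0,0,0],
  [0,0,0,0,0,0,0],
  [0,0,0,0,0,0,0],
  [0,0,0,0,0,0,0],
  [0,0,0,0,0,0,0],
])

```text
clock: 8.6
eef_pos: [0.3985, -0.2867, 0.2682]
ee_rot: [180.0, -30.0, 7.4]
contact_force: [-0.0, -0.3, 0.6]
grip_width: 0.0007
gripper_force: 0.0
```

```bash
python3 -c "
from cell import job
print(job.close_job())"
```

```text
the job is handed in; nothing more can be done
None
```

The wide cabinet's door was pressed at its mark and swung wide open by itself; the narrow cabinet stayed shut, the flask was not touched, and the job was handed in at about 8.6 s (no verdict was returned).

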